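# Sort the off-cuts into the stock trays by material

## Robot

A 6-joint arm with a two-finger parallel gripper is mounted at the origin on a cart in front of the work surface, level with it; the furniture and walls round the work are solid. World frame = base frame: x ahead of the robot, y to its left, z up, the work surface at z = 0. Lengths are in m, angles in rad, forces in N, time in s.
With the tool pointing down it reaches from about 0.225 to 0.875 m from the base axis. Payload 3.4 kg.
Tool frame: the origin (TCP) lies between the finger pads; the fingertips stand 11 mm ahead of it and the grasp point (between the pads) lies 8 mm behind it; z points along the fingers, y is the line along which they close (so a half turn about z gives the same grasp; the last joint's range is limited). The gripper opens to 85 mm and grips with 20 to 120 N. Pads are 22 mm wide; open, the fingers measure 114 mm over their backs; the gripper's body (76 mm by 85 mm) begins 54 mm behind the grasp point. The pads swing forward as they close: fully open they stand 13 mm farther back than shut.
Start: joints at [1.117, 0.276, 1.505, -0, 1.361, -0.121], TCP at [0.188, 0.543, 0.204] pointing down, gripper open.
Joint ranges: [-2.89, 2.89], [-0.75, 2.08], [0.22, 2.7], [-1.18, 4.32], [0.11, 2.71], [-2.7, 2.7]. Speed limits (rad/s): [2.57, 2.57, 3.14, 3.14, 3.14, 3.14].

## Interface

Orientations are given as a unit quaternion [w, x, y, z].
In Python, from rig import manip, imaging gives the robot as it stands. The module is installed in compiled form; this text tells all that it offers.
- The arm moves only by the tool jog_arm, never from a script. Its argument "deltas" is one flat list of numbers, 7 for each row, row after row: the turn, a rotation vector about the world's x, y, z in degrees, then the shift along the world's x, y, z in mm, then the opening, from 0 (shut) to 1 (fully open). In form: [ax, ay, az, tx, ty, tz, gripper, ax, ay, az, tx, ty, tz, gripper, ...]. A call has 1 to 20 rows; each row is the pose to reach, as a shift and turn from the pose commanded when the call began; what a row does not reach only later rows make up. A row lasts 1/10 s, in which the tool goes at most 50 mm and 8.59 degrees, less where a joint would pass 70% of its speed; a pose out of reach is approached as far as the arm can. A call with a gripper value outside its range is refused whole. The fingers move at their own pace and stop on an object; "grip_force" is the grip in N (left out, the last holds). Time passes only in rows, so rows that repeat a pose let the fingers close. It gives the time, the measured TCP pose, the force, the opening and the grip force at its end, in the units of the state.
- manip.get_state(): the state, without advancing time (a new reading comes with each control period).
- imaging.get_image(name): name is "scene" or "top" or "wrist"; returns the picture (420x560x3 uint8, blue, green, red); there is no depth.
- imaging.calibration(name): a dict with "mtx" (3x3 intrinsics, pixels), "cam_to_world" (4x4, takes a point from camera to world coordinates). Camera axes: x right, y down, z forward; pixel columns grow to the right and rows downward; lengths in m; the calibration is good to about 2 mm. A picture is of the moment at which its call begins: read the wrist's pose just before it. calibration takes no time and is no camera call; for the wrist camera it gives the pose at the moment of the call.
- manip.sign_off(): hands the job in; it is judged then, once.
The state is a dict: "clock": time; "qpos": joint angles; "qd": joint speeds; "effort": joint torques, N m; "position": TCP position; "ee_rot": TCP orientation; "contact_force": force on the tool from outside, world axes, zero at the start; "moment": the same for the moment, N m; "width": finger opening in m; "gripper_force": force on a finger pad.
Only numpy, scipy, OpenCV 4.12 (cv2) and the standard library are available. Lean on these libraries where they do the work, as an engineer would, in place of code of your own. Each camera call takes 0.05 s, during which the arm holds its last target. There are 200 camera calls.

## Task

Sort the three off-cuts on the bench into their stock trays: the square steel tube into the blue tray, the piece of wood into the green tray and the off-white plastic block into the yellow tray. Lay each one flat in the middle of its tray, lengthwise with it and the same way up as it lies now, and leave the bolt and the two nuts where they are.

Things in the scene. Friction and masses are not known exactly. Their poses are not given: they have to be found in the camera images.
- steel_tube_center (a point): dark square steel tube off-cut, 75 mm long, 32 mm wide, 32 mm high, lying flat on the bench. The point is its centre, 16 mm above its underside; x runs along its length, y across it, z up
- wood_center (a point): brown off-cut of wood, 99 mm long, 43 mm wide, 25 mm high, one end cut unevenly, lying flat on the bench. The point is its centre, 12.5 mm above its underside; y runs along its length, x across its width, z up
- plastic_block_center (a point): off-white plastic wear block, 78 mm long, 32 mm wide, 38 mm high, lying on the bench. The point is its centre, 19 mm above its underside; x runs along its length, y across its width, z up
- blue_tray_floor (a point): shallow blue-painted sheet-steel tray, fixed to the bench: 120 x 64 mm outside, 116 x 60 mm inside, floor 3 mm thick, its low rim 10 mm above the bench all round. The point is the centre of the tray's floor, on its upper face; x runs along the tray's length, y across it, z up. The three trays lie side by side and may be in any order
- green_tray_floor (a point): shallow green-painted sheet-steel tray, fixed to the bench: 120 x 64 mm outside, 116 x 60 mm inside, floor 3 mm thick, its low rim 10 mm above the bench all round. The point is the centre of the tray's floor, on its upper face; x runs along the tray's length, y across it, z up. The three trays lie side by side and may be in any order
- yellow_tray_floor (a point): shallow yellow-painted sheet-steel tray, fixed to the bench: 120 x 64 mm outside, 116 x 60 mm inside, floor 3 mm thick, its low rim 10 mm above the bench all round. The point is the centre of the tray's floor, on its upper face; x runs along the tray's length, y across it, z up. The three trays lie side by side and may be in any order
- dark_nut: dark hexagon nut, 38 mm across the flats, 44 mm across the corners, 20 mm high, lying flat on the bench in front of the trays; origin at the centre of the underside. It is loose, is not part of the job and must not be shifted
- bolt: rusty hexagon-head bolt, 88 mm long, head 35 mm wide and 31 mm high, lying on the bench beside the trays; origin at the centre of the underside, y along the length towards the head. It is loose, is not part of the job and must not be shifted
- bright_nut: bright plated hexagon nut, 32 mm across the flats, 36 mm across the corners, 16 mm high, lying flat on the bench near the off-cuts; origin at the centre of the underside. It is loose, is not part of the job and must not be shifted

How it is judged:
By the outcome, as a careful person would: the job done as asked, in the order asked, and still so for the second after the job is handed in, with the robot touching nothing.
It also fails if it takes over 112 s, if anything falls off the work surface, if the arm or the gripper's body presses on something with over 40 N, if the wrist force passes 120 N, or if a joint passes its speed limit or range.

## Working session

There is one attempt and no reset: what is moved stays moved. The work goes in short steps, Python scripts to look and compute and a tool call to move; the robot and the scene stay as the last step left them, time stands still between calls to the robot, and variables do not carry over. Pictures are saved under pics/ and viewed, at most 14 in all, crops included, and the job is handed in when it is done.

Besides the shell and the picture viewer there is one more tool, called after ">>>" as name(argument=value, ...) on one line, values as JSON. jog_arm: Moves the arm, as the interface text tells. Its arguments: {"type":"object","properties":{"deltas":{"type":"array"},"grip_force":{"type":"number"}},"required":["deltas"]}

```bash
mkdir -p pics; cat > h.py <<'E'
import numpy as np, cv2
from rig import manip, imaging
def snap(name,fn):
    c=imaging.calibration(name); im=imaging.get_image(name); cv2.imwrite('pics/'+fn,im); np.savez('pics/'+fn+'.npz',m=c['mtx'],T=c['cam_to_world']); return im
def p2w(fn,uv,z):
    d=np.load('pics/'+fn+'.npz'); T=d['T']
    r=T[:3,:3]@np.linalg.inv(d['m'])@np.array([*uv,1.]); o=T[:3,3]
    return o+r*(z-o[2])/r[2]
E
python3 - <<'E'
from h import *
for n in ['scene','top']: snap(n,n+'1.png'); print(np.load('pics/'+n+'1.png.npz')['T'].round(3))
s=manip.get_state(); print(s)
E
```

```text
[[ 0.985 -0.156  0.07   0.33 ]
 [-0.171 -0.87   0.463 -0.769]
 [-0.011 -0.468 -0.884  1.431]
 [ 0.     0.     0.     1.   ]]
[[-0.068 -0.974  0.218  0.164]
 [-0.998  0.066 -0.018 -0.034]
 [ 0.004 -0.219 -0.976  1.305]
 [ 0.     0.     0.     1.   ]]
{'clock': 0.1, 'qpos': array([ 1.11698512e+00,  2.76531252e-01,  1.50601259e+00, -1.40981669e-05,
        1.36070061e+00, -1.21021677e-01]), 'qd': array([-0.00146066, -0.00054228, -0.00119703,  0.00010585, -0.00110004,
       -0.00150574]), 'effort': array([ 2.35276420e-03, -4.17705774e+01, -2.46403348e+01, -3.41551149e-04,
        5.82462730e-03,  2.97707425e-05]), 'position': array([0.18763405, 0.54297451, 0.20292412]), 'ee_rot': array([-2.27511973e-04,  1.65626478e-01,  9.86188211e-01, -7.93973722e-04]), 'contact_force': array([ 0.25112686, -0.78755096,  0.36274045]), 'moment': array([ 0.01594934,  0.02387335, -0.0200085 ]), 'gripper_force': 0.0, 'width': 0.08543156414319421}
```

View pics/top1.png

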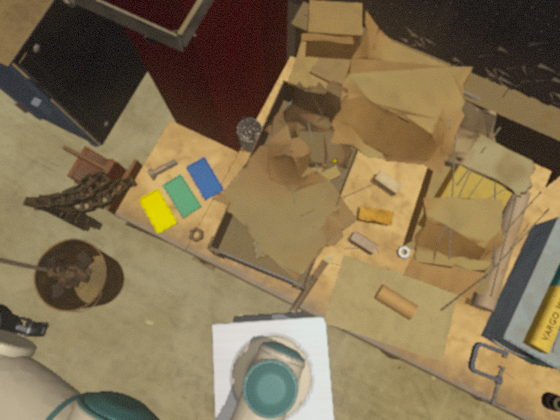

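View pics/scene1.png

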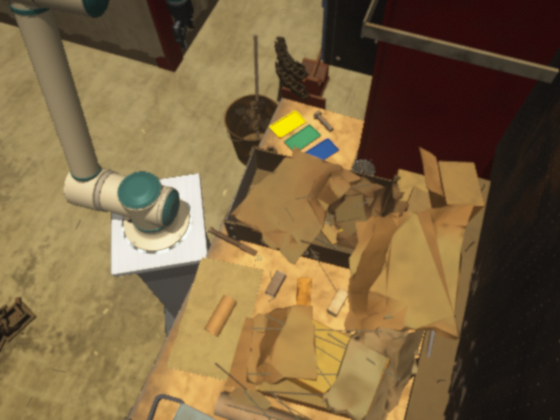

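```bash
python3 - <<'E'
from h import *
def proj(fn,P):
    d=np.load('pics/'+fn+'.npz');T=np.linalg.inv(d['T']);q=d['m']@(T[:3,:3]@np.array(P)+T[:3,3]);return (q[:2]/q[2]).round(1)
print(proj('top1.png',[0.188,.543,.2]),proj('scene1.png',[0.188,.543,.2]),proj('top1.png',[0,0,0]))
for n,uv,z in [('y',(158,212),.003),('g',(182,196),.003),('b',(205,178),.003),('white',(385,184),.03),('wood',(375,216),.02),('roll',(396,302),.02),('steel',(363,243),.03),('bn',(404,252),.01),('dn',(196,234),.01),('bolt',(163,168),.01)]:
    print(n,p2w('top1.png',uv,z).round(3))
for n,uv,z in [('y',(286,124),.003),('b',(322,149),.003),('white',(338,302),.03),('wood',(304,291),.02),('steel',(275,284),.03)]:
    print(n,p2w('scene1.png',uv,z).round(3))
a=cv2.imread('pics/top1.png')
A=cv2.resize(a[145:255,100:250],None,fx=4,fy=4,interpolation=cv2.INTER_CUBIC)
B=cv2.resize(a[150:325,335:435],None,fx=3.4,fy=3.4,interpolation=cv2.INTER_CUBIC)
cv2.imwrite('pics/trays.png',A);cv2.imwrite('pics/parts.png',B)
snap('wrist','w1.png')
E
```

```text
[ 36.5 319.5] [189.6  46.7] [271.6 375. ]
y [0.478 0.305 0.003]
g [0.522 0.233 0.003]
b [0.573 0.163 0.003]
white [ 0.511 -0.366  0.03 ]
wood [ 0.419 -0.328  0.02 ]
roll [ 0.171 -0.359  0.02 ]
steel [ 0.341 -0.283  0.03 ]
bn [ 0.31  -0.402  0.01 ]
dn [0.403 0.194 0.01 ]
bolt [0.61  0.287 0.01 ]
y [0.481 0.306 0.003]
b [0.587 0.176 0.003]
white [ 0.521 -0.379  0.03 ]
wood [ 0.43  -0.325  0.02 ]
steel [ 0.348 -0.292  0.03 ]
```

View pics/w1.png

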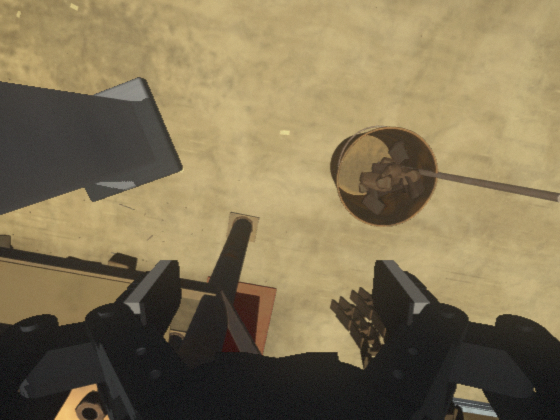

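View pics/parts.png

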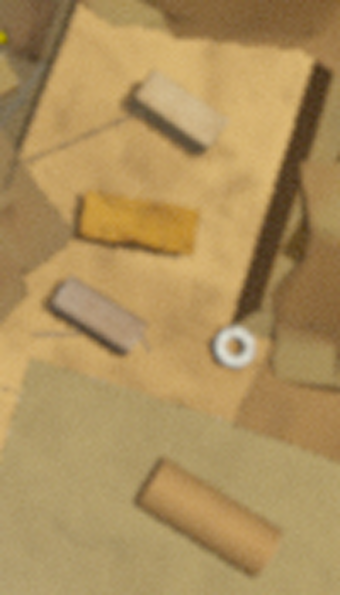

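```bash
python3 - <<'E'
from h import *
def ray(fn,uv):
    d=np.load('pics/'+fn+'.npz'); T=d['T']; r=T[:3,:3]@np.linalg.inv(d['m'])@np.array([*uv,1.]); return T[:3,3],r/np.linalg.norm(r)
S=dict(top=(270,152),right=(340,185),bot=(295,258),left=(237,207),boxc=(228,222),bar=(425,152))
P=dict(top=(258,150),right=(347,185),bot=(300,275),left=(218,205),boxc=(213,250),boxb=(305,287))
for a in S:
  for b in P:
    o1,r1=ray('scene1.png',S[a]);o2,r2=ray('top1.png',P[b])
    A=np.stack([r1,-r2],1);t=np.linalg.lstsq(A,o2-o1,rcond=None)[0]
    p,q=o1+r1*t[0],o2+r2*t[1];g=np.linalg.norm(p-q)
    if g<.06: print(a,b,((p+q)/2).round(3),g.round(3))
d=np.load('pics/w1.png.npz');print(d['m'],d['T'].round(3))
E
```

```text
top right [ 0.376 -0.166  0.539] 0.002
top left [0.421 0.098 0.168] 0.052
top boxc [0.374 0.144 0.069] 0.058
right top [ 0.617 -0.005  0.062] 0.023
bot boxc [ 0.531  0.329 -1.352] 0.044
left bot [ 0.263 -0.088  0.163] 0.02
left boxb [ 0.248 -0.096  0.173] 0.052
boxc bot [ 0.247 -0.096  0.103] 0.021
boxc boxb [ 0.231 -0.103  0.107] 0.012
[[321.48263352   0.         276.33079945]
 [  0.         321.48263352 210.47356195]
 [  0.           0.           1.        ]] [[ 0.327  0.911  0.249  0.126]
 [ 0.945 -0.315 -0.088  0.565]
 [-0.002  0.265 -0.964  0.374]
 [ 0.     0.     0.     1.   ]]
```

View pics/trays.png

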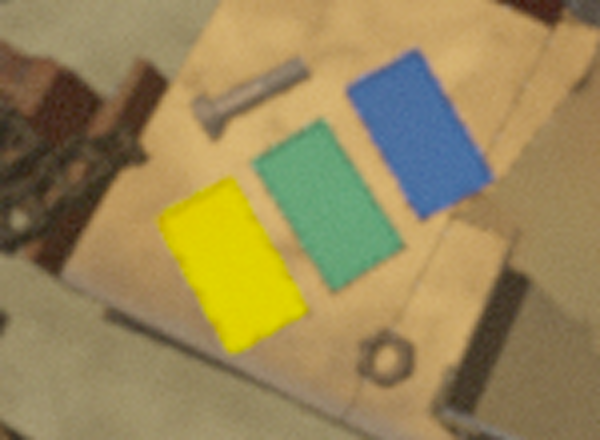

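>>> jog_arm(deltas=[0, 0, -60, 160, -150, 40, 1, 0, 0, -128, 332, -310, 40, 1, 0, 0, -128, 332, -310, 40, 1, 0, 0, -128, 332, -310, 40, 1, 0, 0, -128, 332, -310, 40, 1, 0, 0, -128, 332, -310, 40, 1, 0, 0, -128, 332, -310, 40, 1, 0, 0, -128, 332, -310, 40, 1, 0, 0, -128, 332, -310, 40, 1, 0, 0, -128, 332, -310, 40, 1, 0, 0, -128, 332, -310, 40, 1, 0, 0, -128, 332, -310, 40, 1, 0, 0, -128, 332, -310, 40, 1, 0, 0, -128, 332, -310, 40, 1, 0, 0, -128, 332, -310, 40, 1, 0, 0, -128, 332, -310, 40, 1, 0, 0, -128, 332, -310, 40, 1, 0, 0, -128, 332, -310, 40, 1, 0, 0, -128, 332, -310, 40, 1])

```text
clock: 2.05
position: [0.5198, 0.2335, 0.2437]
ee_rot: [0.0, 0.959, 0.284, -0.0]
contact_force: [0.7, -0.1, 0.5]
width: 0.0853
gripper_force: 0.0
```

```bash
python3 - <<'E'
from h import *
s=manip.get_state();print(s['qpos'].round(2),s['position'].round(4),np.abs(s['qd']).max())
snap('wrist','w2.png')
print(np.load('pics/w2.png.npz')['T'].round(3))
E
```

```text
[ 0.3   0.25  1.44 -0.    1.45  1.3 ] [0.5198 0.2335 0.2437] 0.006026950436645265
[[ 0.544 -0.809 -0.22   0.577]
 [-0.839 -0.525 -0.144  0.27 ]
 [ 0.001  0.263 -0.965  0.414]
 [ 0.     0.     0.     1.   ]]
```

View pics/w2.png

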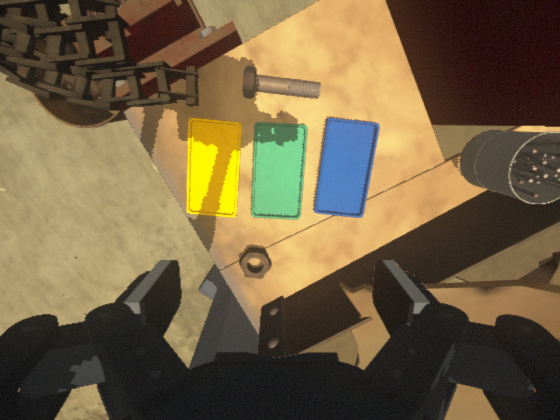

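```bash
cat >> h.py <<'E'
def rect(fn,mask,z,roi):
    x0,y0,x1,y1=roi; M=np.zeros_like(mask); M[y0:y1,x0:x1]=mask[y0:y1,x0:x1]
    c=max(cv2.findContours(M,cv2.RETR_EXTERNAL,cv2.CHAIN_APPROX_NONE)[0],key=cv2.contourArea)
    W=np.array([p2w(fn,p[0],z)[:2] for p in c],np.float32)*1000
    b=cv2.boxPoints(cv2.minAreaRect(W)); e=[b[1]-b[0],b[2]-b[1]]; L=[np.hypot(*v) for v in e]; v=e[int(L[1]>L[0])]
    print(b.mean(0).round(1),'L,W',max(L).round(1),min(L).round(1),'yaw',np.degrees(np.arctan2(v[1],v[0])).round(1)%180)
E
python3 - <<'E'
from h import *
im=cv2.imread('pics/w2.png');h=cv2.cvtColor(im,cv2.COLOR_BGR2HSV)
for n,lo,hi,roi in [('y',(23,200,60),(33,255,255),(180,110,247,225)),('g',(60,60,40),(90,255,255),(246,110,312,225)),('b',(100,100,40),(125,255,255),(308,110,385,225))]:
    m=cv2.inRange(h,lo,hi); print(n); rect('w2.png',m,.01,roi)
E
```

```text
y
[470.4 313.2] L,W 98.5 37.6 yaw 27.0
g
[527.6 235.3] L,W 118.8 63.2 yaw 29.6
b
[577.  166.3] L,W 119.5 63.6 yaw 26.8
```

```bash
python3 - <<'E'
from h import *
im=cv2.imread('pics/w2.png');h=cv2.cvtColor(im,cv2.COLOR_BGR2HSV)
print(h[130,215],h[170,200],h[200,230],h[130,180],h[150,246])
for s in (150,180,210): rect('w2.png',cv2.inRange(h,(18,s,40),(35,255,255)),.01,(182,112,247,222))
C=np.array([p2w('w2.png',p,.01)*1000 for p in [(190,120),(241,121),(238,216),(187,215)]]);print(C.round(0)[:,:2],C.mean(0))
for p,z in [((256,261),.02),((282,85),.015)]: print(p2w('w2.png',p,z))
E
```

```text
[ 22 248 205] [ 30 255 253] [ 30 254 253] [ 17 140 129] [ 23 120 248]
[486.5 306.3] L,W 122.8 67.0 yaw 27.6
[486.2 306.3] L,W 121.3 65.7 yaw 27.7
[486.3 306.3] L,W 120.2 64.5 yaw 27.6
[[523. 359.]
 [556. 307.]
 [451. 248.]
 [416. 304.]] [486.41054628 304.55349223  10.        ]
[0.41387942 0.19602829 0.02      ]
[0.61634237 0.28731561 0.015     ]
```

>>> jog_arm(deltas=[0, 0, 0, 0, 0, 50, 1, 0, 0, 5, -8, -45, 80, 1, 0, 0, 27, -95, -560, 80, 1, 0, 0, 27, -95, -560, 80, 1, 0, 0, 27, -95, -560, 80, 1, 0, 0, 27, -95, -560, 80, 1, 0, 0, 27, -95, -560, 80, 1, 0, 0, 27, -95, -560, 80, 1, 0, 0, 27, -95, -560, 80, 1, 0, 0, 27, -95, -560, 80, 1, 0, 0, 27, -95, -560, 80, 1, 0, 0, 27, -95, -560, 80, 1, 0, 0, 27, -95, -560, 80, 1, 0, 0, 27, -95, -560, 80, 1, 0, 0, 27, -95, -560, 80, 1, 0, 0, 27, -95, -560, 80, 1, 0, 0, 27, -95, -560, 20, 1, 0, 0, 27, -95, -560, 20, 1, 0, 0, 27, -95, -560, 20, 1, 0, 0, 27, -95, -560, 20, 1])

```text
clock: 4.1
position: [0.4259, -0.3266, 0.2655]
ee_rot: [0.001, 0.866, 0.5, 0.0]
contact_force: [0.1, -0.4, -0.7]
width: 0.0856
gripper_force: 0.0
```

```bash
python3 - <<'E'
from h import *
s=manip.get_state();print(s['qpos'].round(2),s['position'].round(4),np.abs(s['qd']).max())
snap('wrist','w3.png')
E
```

```text
[-0.78  0.19  1.47  0.    1.48 -0.26] [ 0.4259 -0.3266  0.2655] 0.02660688482315414
```

View pics/w3.png

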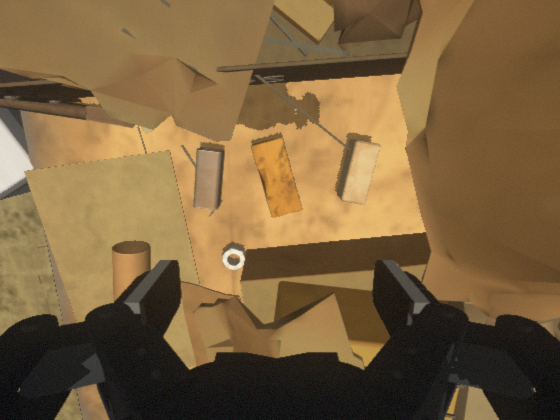

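```bash
python3 - <<'E'
from h import *
im=cv2.imread('pics/w3.png')
cv2.imwrite('pics/w3c.png',cv2.resize(im[110:280,170:440],None,fx=2.9,fy=2.9,interpolation=cv2.INTER_CUBIC))
E
```

```text
(no output)
```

View pics/w3c.png

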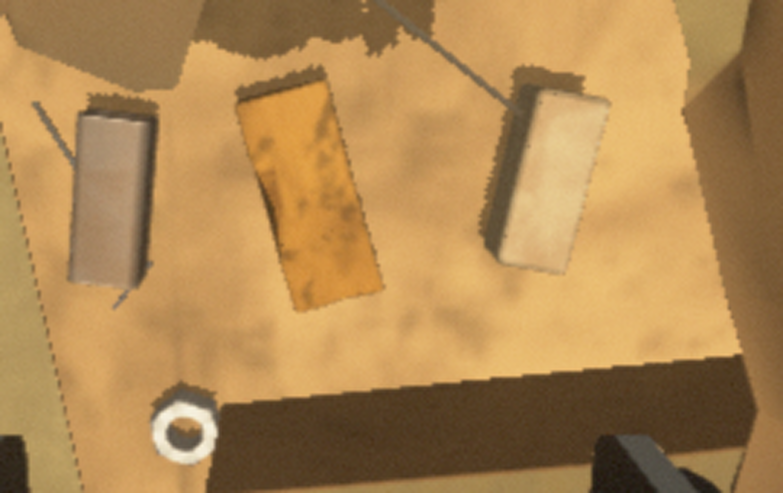

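```bash
cat >> h.py <<'E'
def quad(fn,C,z,off=(0,0),s=1):
    W=np.array([p2w(fn,(off[0]+(u+.5)/s-.5,off[1]+(v+.5)/s-.5),z)[:2] for u,v in C])*1000
    e=np.roll(W,-1,0)-W; L=np.hypot(*e.T); v=(e[1]-e[3])
    print(W.mean(0).round(1),'edges',L.round(1),'yaw',(np.degrees(np.arctan2(v[1],v[0]))%180).round(1))
E
python3 - <<'E'
from h import *
for n,C,z in [('steel',[(80,115),(147,117),(131,288),(70,282)],.032),('wood',[(238,103),(327,80),(383,290),(300,311)],.025),('plast',[(540,90),(609,102),(566,273),(500,262)],.038)]:
    print(n);quad('w3.png',C,z,(170,110),2.9)
E
```

```text
steel
[ 349.8 -285.1] edges [28.5 76.4 27.3 74.2] yaw 52.4
wood
[ 428. -330.] edges [39.7 97.2 39.2 97.6] yaw 75.7
plast
[ 521.7 -374.1] edges [29.7 75.1 29.8 75. ] yaw 50.2
```

```bash
python3 - <<'E'
from h import *
for n,C in [('flap tip',(218,141)),('flapR',(237,125)),('boxrim',(405,60)),('cardR',(405,148)),('cardR2',(425,232)),('cardTop',(440,0)),('flapL',(110,125))]:
    for z in (0,.1,.17,.25): print(n,z,p2w('w3.png',np.array(C),z).round(3)[:2])
E
```

```text
flap tip 0 [ 0.383 -0.251]
flap tip 0.1 [ 0.4   -0.255]
flap tip 0.17 [ 0.413 -0.258]
flap tip 0.25 [ 0.427 -0.261]
flapR 0 [ 0.415 -0.246]
flapR 0.1 [ 0.426 -0.251]
flapR 0.17 [ 0.433 -0.255]
flapR 0.25 [ 0.441 -0.259]
boxrim 0 [ 0.638 -0.284]
boxrim 0.1 [ 0.597 -0.281]
boxrim 0.17 [ 0.569 -0.278]
boxrim 0.25 [ 0.536 -0.275]
cardR 0 [ 0.594 -0.384]
cardR 0.1 [ 0.563 -0.357]
cardR 0.17 [ 0.542 -0.339]
cardR 0.25 [ 0.517 -0.317]
cardR2 0 [ 0.57  -0.507]
cardR2 0.1 [ 0.545 -0.452]
cardR2 0.17 [ 0.527 -0.414]
cardR2 0.25 [ 0.507 -0.37 ]
cardTop 0 [ 0.701 -0.245]
cardTop 0.1 [ 0.646 -0.25 ]
cardTop 0.17 [ 0.607 -0.254]
cardTop 0.25 [ 0.563 -0.258]
flapL 0 [ 0.271 -0.163]
flapL 0.1 [ 0.315 -0.187]
flapL 0.17 [ 0.345 -0.204]
flapL 0.25 [ 0.38  -0.223]
```

```bash
cat >> h.py <<'E'
def tri(f1,a,f2,b):
    def ray(fn,uv):
        d=np.load('pics/'+fn+'.npz'); T=d['T']; r=T[:3,:3]@np.linalg.inv(d['m'])@np.array([*uv,1.]); return T[:3,3],r/np.linalg.norm(r)
    o1,r1=ray(f1,a);o2,r2=ray(f2,b);t=np.linalg.lstsq(np.stack([r1,-r2],1),o2-o1,rcond=None)[0];p,q=o1+r1*t[0],o2+r2*t[1]
    return ((p+q)/2).round(3),np.linalg.norm(p-q).round(3)
E
python3 - <<'E'
from h import *
print(tri('w3.png',(218,141),'top1.png',(355.6,220.6)))
a=cv2.imread('pics/scene1.png'); b=cv2.imread('pics/top1.png')
A=cv2.resize(a[200:340,220:380],None,fx=3.5,fy=3.5,interpolation=cv2.INTER_CUBIC)
cv2.imwrite('pics/sc.png',A)
E
```

```text
(array([ 0.397, -0.256,  0.089]), np.float64(0.004))
```

View pics/sc.png

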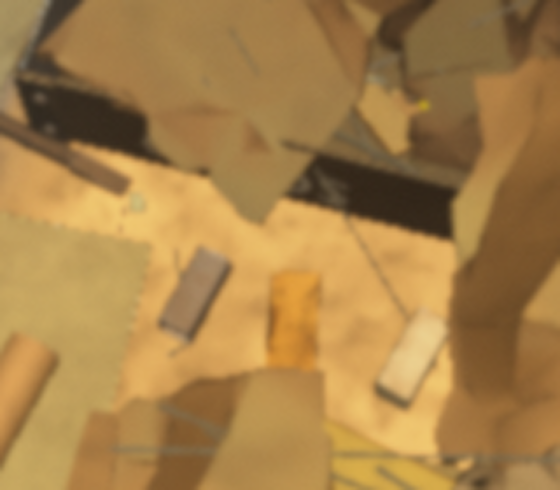

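>>> jog_arm(deltas=[0, 0, -7.5, -40, 18, 0, 0.65, 0, 0, -7.5, -80, 37, 0, 0.65, 0, 0, -7.5, -80, 37, -50, 0.65, 0, 0, -7.5, -80, 37, -95, 0.65, 0, 0, -7.5, -80, 37, -140, 0.65, 0, 0, -7.5, -80, 37, -180, 0.65, 0, 0, -7.5, -80, 37, -210, 0.65, 0, 0, -7.5, -80, 37, -230, 0.65, 0, 0, -7.5, -80, 37, -240, 0.65, 0, 0, -7.5, -80, 37, -247, 0.65, 0, 0, -7.5, -80, 37, -247, 0.65, 0, 0, -7.5, -80, 37, -247, 0.65], grip_force=50)

```text
clock: 5.35
position: [0.3457, -0.2905, 0.0178]
ee_rot: [0.001, 0.897, 0.442, 0.0]
contact_force: [0.3, -0.1, 0.2]
width: 0.0552
gripper_force: 0.0
```

```bash
python3 - <<'E'
from h import *
snap('wrist','w4.png')
E
```

```text
(no output)
```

View pics/w4.png

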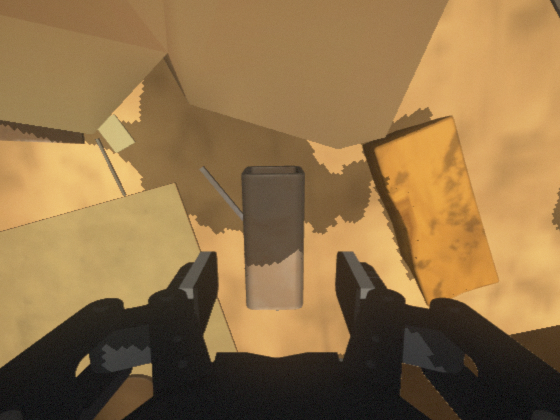

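```bash
python3 - <<'E'
from h import *
quad('w4.png',[(243,173),(304,173),(302,309),(247,309)],.032)
quad('w4.png',[(375,147),(454,117),(498,284),(429,305)],.025)
E
```

```text
[ 349.4 -285.2] edges [29.8 75.3 30.3 75.2] yaw 52.7
[ 426.7 -329.7] edges [40.2 98.1 39.6 97.1] yaw 75.4
```

>>> jog_arm(deltas=[0, 0, 0, 0, 0, 0, 0, 0, 0, 0, 0, 0, 0, 0, 0, 0, 0, 0, 0, 0, 0, 0, 0, 0, 0, 0, 0, 0, 0, 0, 0, 0, 0, 0, 0, 0, 0, 0, 0, 0, 0, 0, 0, 0, 0, 0, 0, 10, 0, 0, 0, 0, 0, 0, 40, 0, 0, 0, 0, 0, 0, 80, 0, 0, 0, 0, 0, 0, 80, 0], grip_force=60)

```text
clock: 6.4
position: [0.3478, -0.2927, 0.1018]
ee_rot: [0.005, 0.897, 0.442, 0.001]
contact_force: [0.2, -0.5, 0.2]
width: -0.0001
gripper_force: 0.0
```

```bash
python3 - <<'E'
from h import *
snap('wrist','w5.png')
E
```

```text
(no output)
```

View pics/w5.png

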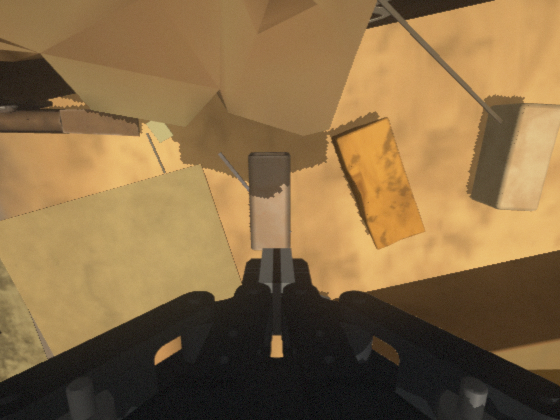

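```bash
python3 - <<'E'
from h import *
quad('w5.png',[(248,154),(292,154),(289,248),(251,248)],.032)
def proj(fn,P):
    d=np.load('pics/'+fn+'.npz');T=np.linalg.inv(d['T']);q=d['m']@(T[:3,:3]@np.array(P)+T[:3,3]);return (q[:2]/q[2]).round(1)
s=manip.get_state();print(s['position'],s['width'])
print(proj('w4.png',[.3457,-.2905,.0178]),proj('w4.png',[.3457,-.2905,.0068]),proj('w5.png',s['position']),proj('w5.png',s['position']+[0,0,.008]),proj('w5.png',s['position']-[0,0,.011]))
E
```

```text
[ 350.2 -284.6] edges [32.5 74.6 30.4 74.4] yaw 52.1
[ 0.34657624 -0.29141105  0.09971201] 8.947358144439604e-05
[274.6 246.5] [274.7 239.7] [271.6 244.5] [271.6 249.8] [271.6 237.8]
```

```bash
python3 - <<'E'
from h import *
d=np.load('pics/w4.png.npz');T=np.linalg.inv(d['T']);a=np.radians(52.5)
R=np.array([[np.cos(a),np.sin(a),0],[np.sin(a),-np.cos(a),0],[0,0,-1]])
for x in (11,0,-11):
  for h in (-11,0,10,20,30,40):
    o=[]
    for y in (-27.6,27.6):
      q=d['m']@(T[:3,:3]@(np.array([.3457,-.2905,.0178])+R@np.array([x,y,-h])/1000)+T[:3,3]);o+=list((q[:2]/q[2]).round(0))
    print(x,h,o)
E
```

```text
11 -11 [np.float64(228.0), np.float64(222.0), np.float64(321.0), np.float64(222.0)]
11 0 [np.float64(225.0), np.float64(228.0), np.float64(324.0), np.float64(228.0)]
11 10 [np.float64(222.0), np.float64(234.0), np.float64(327.0), np.float64(234.0)]
11 20 [np.float64(219.0), np.float64(241.0), np.float64(330.0), np.float64(241.0)]
11 30 [np.float64(216.0), np.float64(249.0), np.float64(333.0), np.float64(248.0)]
11 40 [np.float64(211.0), np.float64(257.0), np.float64(337.0), np.float64(257.0)]
0 -11 [np.float64(229.0), np.float64(240.0), np.float64(321.0), np.float64(240.0)]
0 0 [np.float64(226.0), np.float64(247.0), np.float64(323.0), np.float64(246.0)]
0 10 [np.float64(223.0), np.float64(254.0), np.float64(326.0), np.float64(253.0)]
0 20 [np.float64(220.0), np.float64(261.0), np.float64(329.0), np.float64(261.0)]
0 30 [np.float64(217.0), np.float64(270.0), np.float64(332.0), np.float64(270.0)]
0 40 [np.float64(213.0), np.float64(280.0), np.float64(336.0), np.float64(280.0)]
-11 -11 [np.float64(229.0), np.float64(257.0), np.float64(320.0), np.float64(256.0)]
-11 0 [np.float64(227.0), np.float64(264.0), np.float64(323.0), np.float64(264.0)]
-11 10 [np.float64(224.0), np.float64(272.0), np.float64(325.0), np.float64(272.0)]
-11 20 [np.float64(221.0), np.float64(281.0), np.float64(328.0), np.float64(281.0)]
-11 30 [np.float64(218.0), np.float64(291.0), np.float64(331.0), np.float64(290.0)]
-11 40 [np.float64(214.0), np.float64(302.0), np.float64(335.0), np.float64(301.0)]
```

```bash
python3 - <<'E'
from h import *
d=np.load('pics/w5.png.npz');T=np.linalg.inv(d['T']);a=np.radians(52.5)
R=np.array([[np.cos(a),np.sin(a),0],[np.sin(a),-np.cos(a),0],[0,0,-1]])
for h in (-11,0,20,25,30,35):
    o=[]
    for x in (11,-11):
      q=d['m']@(T[:3,:3]@(np.array([.347,-.2918,.1005])+R@np.array([x,0,-h])/1000)+T[:3,3]);o+=list((q[:2]/q[2]).round(0).astype(int))
    print(h,o)
im=cv2.imread('pics/w5.png');cv2.imwrite('pics/w5c.png',cv2.resize(im[230:360,200:350],None,fx=4,fy=4,interpolation=cv2.INTER_CUBIC))
E
```

```text
-11 [np.int64(272), np.int64(221), np.int64(273), np.int64(255)]
0 [np.int64(273), np.int64(227), np.int64(273), np.int64(263)]
20 [np.int64(273), np.int64(239), np.int64(273), np.int64(279)]
25 [np.int64(273), np.int64(243), np.int64(273), np.int64(284)]
30 [np.int64(273), np.int64(247), np.int64(273), np.int64(289)]
35 [np.int64(273), np.int64(251), np.int64(273), np.int64(294)]
```

View pics/w5c.png

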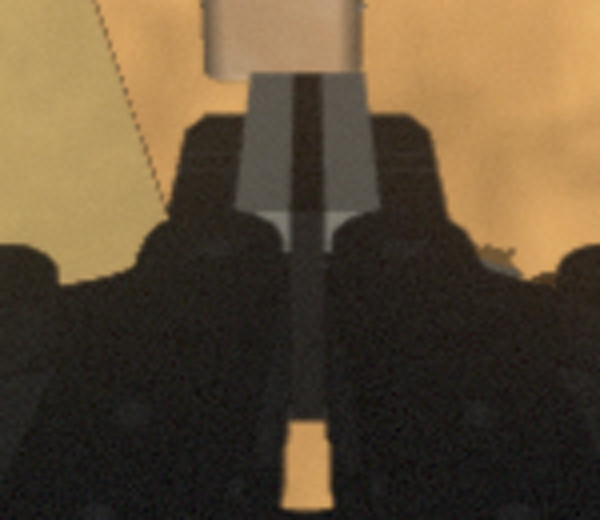

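>>> jog_arm(deltas=[0, 0, 0, 0, 0, 0, 0.65, 0, 0, 0, 0, 0, 0, 0.65, 0, 0, 0, 0, 0, -20, 0.65, 0, 0, 0, 0, 0, -50, 0.65, 0, 0, 0, 0, 0, -75, 0.65, 0, 0, 0, 0, 0, -80, 0.65, 0, 0, 0, 0, 0, -84, 0.65, 0, 0, 0, 0, 0, -88, 0.65, 0, 0, 0, 0, 0, -91, 0.65, 0, 0, 0, 0, 0, -91, 0.65])

```text
clock: 7.45
position: [0.3451, -0.2898, 0.006]
ee_rot: [0.0, 0.897, 0.442, 0.0]
contact_force: [-0.8, -0.6, 0.4]
width: 0.0552
gripper_force: 0.0
```

>>> jog_arm(deltas=[0, 0, 0, 0, 0, -3, 0.65, 0, 0, 0, 0, 0, -6, 0.65, 0, 0, 0, 0, 0, -9, 0.65, 0, 0, 0, 0, 0, -9, 0.65])

```text
clock: 7.85
position: [0.3446, -0.2892, -0.0036]
ee_rot: [-0.0, 0.897, 0.442, -0.0]
contact_force: [-0.5, 0.2, -0.4]
width: 0.0555
gripper_force: 0.0
```

>>> jog_arm(deltas=[0, 0, 0, 0, 0, -4, 0.65, 0, 0, 0, 0, 0, -8, 0.65, 0, 0, 0, 0, 0, -12, 0.65, 0, 0, 0, 0, 0, -15, 0.65, 0, 0, 0, 0, 0, -18, 0.65, 0, 0, 0, 0, 0, -18, 0.65])

```text
clock: 8.45
position: [0.3446, -0.2893, -0.0217]
ee_rot: [-0.0, 0.897, 0.442, -0.0]
contact_force: [0.1, 0.2, -0.0]
width: 0.0558
gripper_force: 0.0
```

```bash
python3 - <<'E'
from h import *
print(manip.get_state()['position'])
snap('wrist','w6.png');quad('w6.png',[(243,173),(304,173),(302,309),(247,309)],.032)
E
```

```text
[ 0.34461222 -0.28925486 -0.02172213]
[ 358.  -271.9] edges [22.3 56.2 22.6 56.2] yaw 52.7
```

View pics/w6.png

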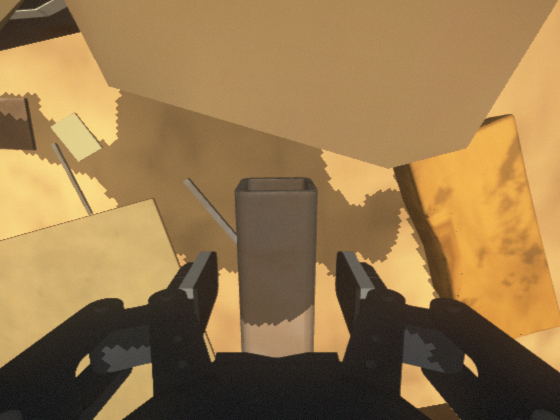

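>>> jog_arm(deltas=[0, 0, 0, 0, 0, 0, 0, 0, 0, 0, 0, 0, 0, 0, 0, 0, 0, 0, 0, 0, 0, 0, 0, 0, 0, 0, 0, 0, 0, 0, 0, 0, 0, 0, 0, 0, 0, 0, 0, 0, 0, 0, 0, 0, 0, 0, 0, 0, 0, 0, 0, 0, 0, 0, 0, 0, 0], grip_force=60)

```text
invalid input
```

>>> jog_arm(deltas=[0, 0, 0, 0, 0, 0, 0, 0, 0, 0, 0, 0, 0, 0, 0, 0, 0, 0, 0, 0, 0, 0, 0, 0, 0, 0, 0, 0, 0, 0, 0, 0, 0, 0, 0, 0, 0, 0, 0, 0, 0, 0, 0, 0, 0, 0, 0, 0, 0], grip_force=60)

```text
clock: 9.2
position: [0.3451, -0.2898, -0.0209]
ee_rot: [0.0, 0.897, 0.442, 0.0]
contact_force: [-0.4, -0.7, 6.1]
width: 0.0308
gripper_force: 60.8
```

>>> jog_arm(deltas=[0, 0, 0, 0, 0, 10, 0, 0, 0, 0, 0, 0, 40, 0, 0, 0, 0, 0, 0, 80, 0, 0, 0, 0, 0, 0, 125, 0, 0, 0, 0, 0, 0, 170, 0, 0, 0, 0, 0, 0, 215, 0, 0, 0, 0, 0, 0, 260, 0, 0, 0, -4, 10, 20, 300, 0, 0, 0, -8, 28, 60, 300, 0, 0, 0, -11, 50, 100, 300, 0, 0, 0, -13, 70, 145, 300, 0, 0, 0, -15, 92, 190, 300, 0, 0, 0, -17, 115, 232, 300, 0, 0, 0, -19, 137, 275, 300, 0, 0, 0, -21, 160, 320, 300, 0, 0, 0, -23, 180, 362, 300, 0, 0, 0, -25, 200, 405, 300, 0, 0, 0, -25.7, 215, 435, 300, 0, 0, 0, -25.7, 223, 448, 300, 0, 0, 0, -25.7, 226, 453, 300, 0])

```text
clock: 11.2
position: [0.5707, 0.1645, 0.2779]
ee_rot: [0.0, 0.973, 0.232, -0.001]
contact_force: [-0.4, -0.7, -1.9]
width: 0.0314
gripper_force: 60.0
```

>>> jog_arm(deltas=[0, 0, 0, 0, 0, -45, 0, 0, 0, 0, 0, 0, -90, 0, 0, 0, 0, 0, 0, -135, 0, 0, 0, 0, 0, 0, -180, 0, 0, 0, 0, 0, 0, -220, 0, 0, 0, 0, 0, 0, -250, 0, 0, 0, 0, 0, 0, -270, 0, 0, 0, 0, 0, 0, -280, 0, 0, 0, 0, 0, 0, -287, 0, 0, 0, 0, 0, 0, -292, 0, 0, 0, 0, 0, 0, -295, 0, 0, 0, 0, 0, 0, -296, 0, 0, 0, 0, 0, 0, -296, 0])

```text
clock: 12.5
position: [0.5713, 0.1636, -0.0167]
ee_rot: [0.0, 0.973, 0.231, 0.001]
contact_force: [-0.3, -0.2, -2.1]
width: 0.031
gripper_force: 60.0
```

>>> jog_arm(deltas=[0, 0, 0, 0, 0, -1, 0, 0, 0, 0, 0, 0, -1, 0, 0, 0, 0, 0, 0, -1, 0.47, 0, 0, 0, 0, 0, -1, 0.47, 0, 0, 0, 0, 0, -1, 0.47, 0, 0, 0, 0, 0, -1, 0.47, 0, 0, 0, 0, 0, 10, 0.47, 0, 0, 0, 0, 0, 40, 0.47, 0, 0, 0, 0, 0, 90, 0.6, 0, 0, 0, 0, 0, 140, 0.65, 0, 0, 0, 0, 0, 190, 0.65, 0, 0, 0, 0, 0, 240, 0.65, 0, 0, 0, 0, 0, 265, 0.65, 0, 0, 0, 0, 0, 265, 0.65, 0, 0, 0, 0, 0, 265, 0.65])

```text
clock: 14.0
position: [0.5706, 0.1635, 0.2485]
ee_rot: [0.0, 0.973, 0.231, 0.001]
contact_force: [0.1, 0.3, -0.4]
width: 0.0555
gripper_force: 0.0
```

```bash
python3 - <<'E'
from h import *
print(manip.get_state()['position'])
im=snap('wrist','w7.png');h=cv2.cvtColor(im,cv2.COLOR_BGR2HSV)
cv2.imwrite('pics/w7b.png',im)
b=cv2.inRange(h,(100,100,40),(125,255,255)); rect('w7.png',b,.01,(100,0,500,300))
c=max(cv2.findContours(b,cv2.RETR_EXTERNAL,cv2.CHAIN_APPROX_NONE)[0],key=cv2.contourArea)
F=np.zeros_like(b);cv2.drawContours(F,[cv2.convexHull(c)],-1,255,-1)
t=cv2.bitwise_and(F,cv2.bitwise_not(b));t=cv2.morphologyEx(t,cv2.MORPH_OPEN,np.ones((5,5)))
print(cv2.boundingRect(c))
ys,xs=np.where(t); print(xs.min(),xs.max(),ys.min(),ys.max()); rect('w7.png',t,.035,(100,0,500,300)); 
print(t[::4,::4][ys.min()//4:ys.max()//4+1, xs.min()//4:xs.max()//4+1].__gt__(0).astype(int).tolist().__repr__().replace(', ','')[:1500])
E
```

```text
[0.57062802 0.16345875 0.24846446]
[576.8 165.8] L,W 118.0 63.3 yaw 27.0
(251, 125, 51, 93)
260 289 129 206
[583.6 171.3] L,W 92.2 34.1 yaw 27.3
[[00000000][00001100][00111100][01111110][11111111][01111111][01111111][01111111][01111111][01111111][01111111][01111111][01111111][01111111][01111111][01111111][01111111][01111111][01111111][01111111]]
```

>>> jog_arm(deltas=[0, 0, 4, -6, -20, 25, 0.7, 0, 0, 8, -18, -60, 35, 0.7, 0, 0, 13, -31, -105, 35, 0.7, 0, 0, 18, -44, -150, 35, 0.7, 0, 0, 23, -57, -195, 35, 0.7, 0, 0, 28, -70, -240, 35, 0.7, 0, 0, 33, -83, -285, 35, 0.7, 0, 0, 38, -96, -330, 35, 0.7, 0, 0, 43, -110, -375, 35, 0.7, 0, 0, 47, -123, -420, 35, 0.7, 0, 0, 48.7, -135, -463, 35, 0.7, 0, 0, 48.7, -144, -493, 20, 0.7, 0, 0, 48.7, -144, -493, -30, 0.7, 0, 0, 48.7, -144, -493, -75, 0.7, 0, 0, 48.7, -144, -493, -100, 0.7, 0, 0, 48.7, -144, -493, -110, 0.7, 0, 0, 48.7, -144, -493, -110, 0.7])

```text
clock: 15.75
position: [0.4256, -0.3283, 0.1353]
ee_rot: [-0.003, 0.791, 0.612, -0.0]
contact_force: [-0.4, 0.7, 1.0]
width: 0.06
gripper_force: 0.0
```

```bash
python3 - <<'E'
from h import *
print(manip.get_state()['position'])
im=snap('wrist','w8.png');h=cv2.cvtColor(im,cv2.COLOR_BGR2HSV)
for s in (190,205,220):
  m=cv2.inRange(h,(10,s,120),(22,255,255));m=cv2.morphologyEx(m,cv2.MORPH_OPEN,np.ones((5,5)));m=cv2.morphologyEx(m,cv2.MORPH_CLOSE,np.ones((9,9)))
  print([cv2.boundingRect(c) for c in cv2.findContours(m,0,2)[0] if cv2.contourArea(c)>800]); rect('w8.png',m,.025,(180,60,380,330))
E
```

```text
[ 0.42556176 -0.32825057  0.13530504]
[]Traceback (most recent call last):
  File "<stdin>", line 6, in <module>
  File "h.py", line 11, in rect
    c=max(cv2.findContours(M,cv2.RETR_EXTERNAL,cv2.CHAIN_APPROX_NONE)[0],key=cv2.contourArea)
ValueError: max() iterable argument is empty
```

>>> jog_arm(deltas=[0, 0, 0, 0, 0, -40, 0.7, 0, 0, 0, 0, 0, -80, 0.7, 0, 0, 0, 0, 0, -110, 0.7, 0, 0, 0, 0, 0, -130, 0.7, 0, 0, 0, 0, 0, -143, 0.7, 0, 0, 0, 0, 0, -152, 0.7, 0, 0, 0, 0, 0, -160, 0.7, 0, 0, 0, 0, 0, -160, 0.7, 0, 0, 0, 0, 0, -160, 0, 0, 0, 0, 0, 0, -160, 0, 0, 0, 0, 0, 0, -160, 0, 0, 0, 0, 0, 0, -160, 0, 0, 0, 0, 0, 0, -160, 0, 0, 0, 0, 0, 0, -160, 0, 0, 0, 0, 0, 0, -160, 0], grip_force=60)

```text
clock: 17.3
position: [0.4277, -0.3303, -0.0212]
ee_rot: [0.001, 0.791, 0.612, 0.0]
contact_force: [0.3, 0.6, 6.9]
width: 0.0417
gripper_force: 62.9
```

>>> jog_arm(deltas=[0, 0, 0, 0, 0, 10, 0, 0, 0, 0, 0, 0, 40, 0, 0, 0, 0, 0, 0, 80, 0, 0, 0, 0, 0, 0, 125, 0, 0, 0, 0, 0, 0, 170, 0, 0, 0, 0, 0, 0, 215, 0, 0, 0, 0, 0, 0, 260, 0, 0, 0, -3, 5, 25, 290, 0, 0, 0, -8, 12, 70, 300, 0, 0, 0, -12, 20, 115, 300, 0, 0, 0, -16, 28, 160, 300, 0, 0, 0, -20, 36, 205, 300, 0, 0, 0, -24, 44, 250, 300, 0, 0, 0, -28, 52, 295, 300, 0, 0, 0, -32, 60, 340, 300, 0, 0, 0, -36, 68, 385, 300, 0, 0, 0, -40, 76, 430, 300, 0, 0, 0, -43, 84, 475, 300, 0, 0, 0, -45.9, 92, 520, 300, 0, 0, 0, -45.9, 98, 555, 300, 0])

```text
clock: 19.3
position: [0.5243, 0.2281, 0.2779]
ee_rot: [-0.0, 0.967, 0.255, -0.0]
contact_force: [0.2, -1.0, -0.5]
width: 0.0418
gripper_force: 62.1
```

>>> jog_arm(deltas=[0, 0, 0, 2, 10.5, 0, 0, 0, 0, 0, 2, 10.5, 0, 0, 0, 0, 0, 2, 10.5, -45, 0, 0, 0, 0, 2, 10.5, -90, 0, 0, 0, 0, 2, 10.5, -135, 0, 0, 0, 0, 2, 10.5, -180, 0, 0, 0, 0, 2, 10.5, -215, 0, 0, 0, 0, 2, 10.5, -240, 0, 0, 0, 0, 2, 10.5, -250, 0, 0, 0, 0, 2, 10.5, -250, 0])

```text
clock: 20.3
position: [0.526, 0.2343, 0.027]
ee_rot: [0.0, 0.967, 0.254, -0.001]
contact_force: [-1.0, -0.8, 1.0]
width: 0.0419
gripper_force: 62.1
```

```bash
python3 - <<'E'
from h import *
s=manip.get_state();print(s['position'],s['ee_rot'],s['width'])
im=snap('wrist','w9.png');h=cv2.cvtColor(im,cv2.COLOR_BGR2HSV)
g=cv2.inRange(h,(60,60,30),(92,255,255))
for c in cv2.findContours(g,0,1)[0]:
  if cv2.contourArea(c)>300: print(cv2.boundingRect(c),cv2.contourArea(c))
E
```

```text
[0.52596588 0.23430404 0.02695108] [ 3.66176503e-04  9.67133681e-01  2.54263977e-01 -1.46286393e-03] 0.04191528960601433
(220, 134, 111, 46) 2963.5
```

>>> jog_arm(deltas=[0, 0, 0, 1.5, 1, -15, 0, 0, 0, 0, 1.5, 1, -28, 0, 0, 0, 0, 1.5, 1, -36, 0, 0, 0, 0, 1.5, 1, -41, 0, 0, 0, 0, 1.5, 1, -45, 0, 0, 0, 0, 1.5, 1, -46, 0, 0, 0, 0, 1.5, 1, -46, 0])

```text
clock: 21.05
position: [0.5286, 0.2371, -0.018]
ee_rot: [0.0, 0.967, 0.255, 0.0]
contact_force: [-0.7, -0.1, -0.6]
width: 0.0418
gripper_force: 62.2
```

>>> jog_arm(deltas=[0, 0, 0, -1, -1, 0, 0, 0, 0, 0, -1, -1, -1, 0, 0, 0, 0, -1, -1, -1, 0.57, 0, 0, 0, -1, -1, -1, 0.57, 0, 0, 0, -1, -1, -1, 0.57, 0, 0, 0, -1, -1, -1, 0.57])

```text
clock: 21.65
position: [0.5273, 0.236, -0.0194]
ee_rot: [0.0, 0.967, 0.255, -0.0]
contact_force: [-0.4, -0.1, -0.3]
width: 0.0485
gripper_force: 0.0
```

>>> jog_arm(deltas=[0, 0, 0, 0, 0, 10, 0.57, 0, 0, 0, 0, 0, 40, 0.57, 0, 0, 0, 0, 0, 90, 0.6, 0, 0, 0, 0, 0, 140, 0.65, 0, 0, 0, 0, 0, 190, 0.65, 0, 0, 0, 0, 0, 240, 0.65, 0, 0, 0, 0, 0, 275, 0.65, 0, 0, 0, 0, 0, 275, 0.65, 0, 0, 0, 0, 0, 275, 0.65])

```text
clock: 22.55
position: [0.5275, 0.236, 0.2572]
ee_rot: [-0.0, 0.967, 0.255, 0.001]
contact_force: [0.1, 0.2, -0.3]
width: 0.0556
gripper_force: 0.0
```

```bash
python3 - <<'E'
from h import *
print(manip.get_state()['position'])
im=snap('wrist','w10.png');h=cv2.cvtColor(im,cv2.COLOR_BGR2HSV)
g=cv2.inRange(h,(60,60,30),(92,255,255)); c=np.vstack([c for c in cv2.findContours(g,0,1)[0] if cv2.contourArea(c)>40])
rect('w10.png',cv2.drawContours(np.zeros_like(g),[cv2.convexHull(c)],-1,255,-1),.01,(100,0,500,300))
F=cv2.drawContours(np.zeros_like(g),[cv2.convexHull(c)],-1,255,-1)
x,y,w,hh=cv2.boundingRect(c);print(x,y,w,hh)
for r in range(y,y+hh,5): print(r,''.join('%4d'%v if 1 else '' for v in h[r,x:x+w:4,0]))
E
```

```text
[0.52749395 0.23600829 0.25715193]
[527.4 235.3] L,W 117.5 62.9 yaw 30.2
252 131 49 90
131   40  51  50  52  50  49  50  50  59  66  65  65  62
136   48  49  52  50  49  49  48  50  50  58  66  67  61
141   47  50  18  17  16  17  17  17  16  20  18  67  61
146   63  65  18  17  17  17  17  17  17  20  19  67  59
151   61  64  18  18  17  20  20  20  20  17  19  66  60
156   60  64  18  17  18  20  21  20  17  16  19  66  59
161   56  64  17  19  19  20  20  19  19  19  20  67  62
166   57  64  22  16  19  19  20  20  17  18  19  67  62
171   51  64  23  16  19  19  20  20  18  19  19  67  61
176   50  63  22  17  19  18  19  18  17  18  19  66  63
181   52  63  23  16  19  17  18  17  18  17  19  66  60
186   45  64  23  18  19  19  18  18  17  17  20  66  60
191   44  63  21  19  19  19  18  17  17  16  20  66  60
196   33  62  21  17  19  18  18  18  17  17  19  66  54
201   30  63  20  18  18  19  19  17  17  17  18  65  54
206   22  64  24  19  17  18  19  17  18  18  18  66  54
211   22  63  47  17  17  18  19  19  19  18  19  64  44
216   20  62  63  44  36  50  61  59  53  46  46  64  44
```

>>> jog_arm(deltas=[0, 0, 0, -4, -20, 40, 0.7, 0, 0, 2, -8, -60, 45, 0.7, 0, 0, 4, -16, -105, 45, 0.7, 0, 0, 6, -24, -150, 45, 0.7, 0, 0, 8, -32, -195, 45, 0.7, 0, 0, 10, -40, -240, 45, 0.7, 0, 0, 12, -47, -285, 45, 0.7, 0, 0, 14, -52, -330, 45, 0.7, 0, 0, 16, -55, -375, 45, 0.7, 0, 0, 18, -57, -420, 45, 0.7, 0, 0, 19, -57, -465, 45, 0.7, 0, 0, 20, -57, -510, 45, 0.7, 0, 0, 20.6, -57, -555, 45, 0.7, 0, 0, 20.6, -57, -585, 45, 0.7, 0, 0, 20.6, -57, -585, 45, 0.7, 0, 0, 20.6, -57, -585, 45, 0.7])

```text
clock: 24.2
position: [0.4695, -0.3488, 0.2983]
ee_rot: [-0.002, 0.906, 0.423, -0.001]
contact_force: [0.1, -0.9, -0.4]
width: 0.0597
gripper_force: 0.0
```

```bash
python3 - <<'E'
from h import *
print(manip.get_state()['position'])
snap('wrist','w11.png')
E
```

```text
[ 0.46952692 -0.34875729  0.29832567]
```

>>> jog_arm(deltas=[0, 0, 0, 26, -12, 0, 0.7, 0, 0, 0, 51.5, -24.5, 0, 0.7, 0, 0, 0, 51.5, -24.5, -20, 0.7, 0, 0, 0, 51.5, -24.5, -20, 0.7])

```text
clock: 24.65
position: [0.5213, -0.3708, 0.2776]
ee_rot: [-0.003, 0.905, 0.425, -0.001]
contact_force: [0.6, -0.3, -0.4]
width: 0.0594
gripper_force: 0.0
```

```bash
python3 - <<'E'
from h import *
p=manip.get_state()['position'];print(p)
snap('wrist','w12.png')
a,b=cv2.imread('pics/w11.png'),cv2.imread('pics/w12.png')
s=cv2.SIFT_create(contrastThreshold=.01);m=np.zeros((420,560),np.uint8);m[:255]=255
ka,da=s.detectAndCompute(a,m);kb,db=s.detectAndCompute(b,m)
P=[]
for q,r in cv2.BFMatcher().knnMatch(da,db,2):
    if q.distance<.8*r.distance:
        X,g=tri('w11.png',ka[q.queryIdx].pt,'w12.png',kb[q.trainIdx].pt)
        if g<.004 and -.01<X[2]<.3: P.append(X)
P=np.array(P);t=np.radians(50.2);d=P-[.5217,-.3741,0];d=np.c_[d[:,:2]@[[np.cos(t),np.sin(t)],[np.sin(t),-np.cos(t)]],P[:,2]]*1000
k=(abs(d[:,0])<150)&(abs(d[:,1])<130)
print(len(P));o=d[k].round(0).astype(int);print(sorted(o[o[:,2]>15].tolist()));print('floor',np.median(o[o[:,2]<=15,2]))
E
```

```text
[ 0.52130664 -0.37081956  0.27757775]
64
[[-81, 25, 53], [-77, 35, 53], [-33, 32, 175], [0, 28, 176], [4, 111, 274], [4, 111, 274], [39, 6, 144], [75, 72, 257], [75, 81, 263], [78, 69, 259], [91, 77, 265], [94, 65, 271], [96, -86, 173], [99, -97, 141], [109, 43, 222], [109, 59, 257], [111, 6, 164], [113, -66, 129], [130, -64, 151]]
floor 1.0
```

```bash
python3 - <<'E'
from h import *
a,b,s,t=[cv2.imread('pics/'+n+'.png') for n in ('w11','w12','scene1','top1')]
R=lambda i,w,h:cv2.resize(i,(w,h),interpolation=cv2.INTER_CUBIC)
top=np.hstack([a[0:280,160:560],b[0:280,160:560]])
bot=np.hstack([R(s[240:320,290:390],400,320),R(t[120:200,350:450],400,320)])
cv2.imwrite('pics/comp.png',np.vstack([top,bot]))
E
```

```text
(no output)
```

View pics/comp.png

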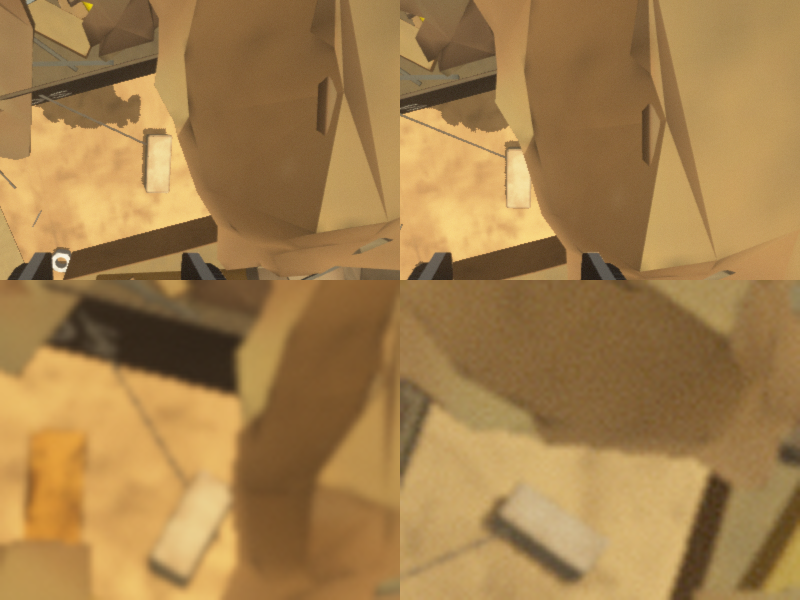

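```bash
python3 - <<'E'
from h import *
t=np.radians(50.2)
def show(n,r):
    X,g=r;d=(X[:2]-[.5217,-.3741])@[[np.cos(t),np.sin(t)],[np.sin(t),-np.cos(t)]]*1000
    print(n,X,g,'tool xy',d.round(0))
show('A',tri('w11.png',(350,128),'w12.png',(293,138)))
show('B',tri('w11.png',(377,222),'w12.png',(328,240)))
show('A top',tri('w12.png',(293,138),'top1.png',(386.2,160)))
show('A3 top',tri('w3.png',(405,148),'top1.png',(386.2,160)))
show('B top',tri('w12.png',(328,240),'top1.png',(428.7,167.5)))
show('B3 top',tri('w3.png',(425,232),'top1.png',(428.7,167.5)))
show('A3-12',tri('w3.png',(405,148),'w12.png',(293,138)))
show('B3-12',tri('w3.png',(425,232),'w12.png',(328,240)))
show('A scene',tri('w3.png',(405,148),'scene1.png',(290+238/4,240+152/4)))
quad('w12.png',[(268,149),(290,150),(289,207),(267,206)],.038)
# dense: align by SGM-free LK along edges
a,b=[cv2.imread(f'pics/w{i}.png',0) for i in (11,12)]
E
```

```text
A [ 0.566 -0.342  0.154] 0.008 tool xy [53. 13.]
B [ 0.531 -0.444  0.138] 0.004 tool xy [-48.  52.]
A top [ 0.563 -0.349  0.108] 0.019 tool xy [46. 16.]
A3 top [ 0.593 -0.384  0.003] 0.003 tool xy [38. 61.]
B top [ 0.528 -0.464  0.105] 0.018 tool xy [-65.  62.]
B3 top [ 0.578 -0.529 -0.042] 0.007 tool xy [-83. 142.]
A3-12 [ 0.564 -0.348  0.112] 0.015 tool xy [47. 16.]
B3-12 [ 0.534 -0.436  0.14 ] 0.01 tool xy [-40.  49.]
A scene [ 0.552 -0.347  0.137] 0.0 tool xy [40.  6.]
[ 522.  -373.6] edges [27.7 74.1 29.  74. ] yaw 49.3
```

```bash
python3 - <<'E'
from h import *
t=np.radians(50.2);u=np.array([.924,-.382]);nn=np.array([.382,.924])
def sn(fn,uv,z):
    d=(p2w(fn,np.array(uv),z)[:2]-[.5217,-.3741])@[[np.cos(t),np.sin(t)],[np.sin(t),-np.cos(t)]]*1000
    return 's,n',(d@u).round(0),(d@nn).round(0)
for uv in [(293,138),(285,125),(257,90),(255,50)]:
    for z in (.12,.16): print('flap',uv,z,sn('w12.png',uv,z))
for uv in [(245,248),(330,243),(425,232)]: print('wallfoot w3',sn('w3.png',uv,0),)
for uv in [(240,295),(290,283),(420,263)]: print('rim w3 if z=.05/.1',sn('w3.png',uv,.05),sn('w3.png',uv,.1))
im=cv2.imread('pics/w3.png');print(im[225:300:5,300].tolist());print(im[225:300:5,360].tolist())
im=cv2.imread('pics/w11.png');print(im[195:300:5,300].tolist())
E
```

```text
flap (293, 138) 0.12 ('s,n', np.float64(46.0), np.float64(34.0))
flap (293, 138) 0.16 ('s,n', np.float64(48.0), np.float64(33.0))
flap (285, 125) 0.12 ('s,n', np.float64(60.0), np.float64(32.0))
flap (285, 125) 0.16 ('s,n', np.float64(61.0), np.float64(31.0))
flap (257, 90) 0.12 ('s,n', np.float64(101.0), np.float64(19.0))
flap (257, 90) 0.16 ('s,n', np.float64(96.0), np.float64(20.0))
flap (255, 50) 0.12 ('s,n', np.float64(134.0), np.float64(31.0))
flap (255, 50) 0.16 ('s,n', np.float64(125.0), np.float64(30.0))
wallfoot w3 ('s,n', np.float64(-79.0), np.float64(-172.0))
wallfoot w3 ('s,n', np.float64(-99.0), np.float64(-50.0))
wallfoot w3 ('s,n', np.float64(-112.0), np.float64(86.0))
rim w3 if z=.05/.1 ('s,n', np.float64(-125.0), np.float64(-185.0)) ('s,n', np.float64(-98.0), np.float64(-173.0))
rim w3 if z=.05/.1 ('s,n', np.float64(-122.0), np.float64(-116.0)) ('s,n', np.float64(-96.0), np.float64(-113.0))
rim w3 if z=.05/.1 ('s,n', np.float64(-132.0), np.float64(55.0)) ('s,n', np.float64(-104.0), np.float64(36.0))
[[103, 175, 223], [104, 173, 222], [100, 167, 216], [100, 167, 218], [33, 61, 82], [34, 60, 82], [32, 60, 83], [34, 57, 79], [31, 57, 78], [33, 60, 81], [40, 66, 94], [80, 132, 166], [33, 67, 92], [29, 65, 91], [33, 71, 97]]
[[110, 181, 228], [112, 184, 229], [115, 189, 233], [38, 65, 87], [39, 63, 87], [29, 56, 83], [37, 61, 84], [31, 58, 82], [35, 60, 82], [39, 65, 91], [79, 133, 165], [81, 135, 166], [81, 134, 162], [38, 74, 99], [29, 69, 94]]
[[120, 201, 241], [121, 201, 242], [119, 193, 236], [103, 166, 217], [106, 173, 222], [111, 185, 231], [115, 191, 236], [116, 191, 236], [40, 67, 92], [41, 72, 96], [39, 69, 95], [44, 70, 95], [39, 66, 90], [37, 68, 97], [91, 149, 182], [91, 149, 183], [32, 76, 103], [37, 75, 103], [36, 76, 106], [46, 86, 114], [80, 136, 178]]
```

>>> jog_arm(deltas=[0, 0, 8, -15, -8, 0, 0.55, 0, 0, 16, -31, -15.5, 0, 0.55, 0, 0, 22.4, -31, -15.5, 0, 0.55, 0, 0, 22.4, -31, -15.5, 0, 0.55, 0, 0, 22.4, -31, -15.5, -40, 0.55, 0, 0, 22.4, -31, -15.5, -80, 0.55, 0, 0, 22.4, -31, -15.5, -110, 0.55, 0, 0, 22.4, -31, -15.5, -140, 0.55, 0, 0, 22.4, -31, -15.5, -165, 0.55, 0, 0, 22.4, -31, -15.5, -190, 0.55, 0, 0, 22.4, -31, -15.5, -210, 0.55, 0, 0, 22.4, -31, -15.5, -230, 0.55, 0, 0, 22.4, -31, -15.5, -248, 0.55, 0, 0, 22.4, -31, -15.5, -260, 0.55, 0, 0, 22.4, -31, -15.5, -260, 0.55], grip_force=25)

```text
clock: 26.2
position: [0.4902, -0.3877, 0.0195]
ee_rot: [-0.002, 0.807, 0.591, -0.0]
contact_force: [-0.3, -0.2, 0.4]
width: 0.0468
gripper_force: 0.0
```

>>> jog_arm(deltas=[0, 0, 0, 0, 0, 0, 1, 0, 0, 0, 0, 0, 0, 1, 0, 0, 0, 0, 0, 0, 1, 0, 0, 0, 0, 0, 0, 1, 0, 0, 0, 0, 0, 0, 1, 0, 0, 0, 0, 0, 0, 1])

```text
clock: 26.8
position: [0.4909, -0.3891, 0.0209]
ee_rot: [0.0, 0.806, 0.591, 0.0]
contact_force: [-0.1, 0.3, 0.3]
width: 0.0854
gripper_force: 0.0
```

```bash
python3 - <<'E'
from h import *
print(manip.get_state()['position'])
im=snap('wrist','w13.png');h=cv2.cvtColor(im,cv2.COLOR_BGR2HSV)
d=np.load('pics/w13.png.npz');T=np.linalg.inv(d['T'])
def pr(P): q=d['m']@(T[:3,:3]@np.array(P)+T[:3,3]);return (q[:2]/q[2]).round(0)
c,s=np.cos(np.radians(50.2)),np.sin(np.radians(50.2))
print('expected corners',[pr([.5217+a*c+b*s,-.3741+a*s-b*c,.038]).tolist() for a,b in [(.039,-.016),(.039,.016),(-.039,.016),(-.039,-.016)]])
u=pr([.5217,-.3741,.038]).astype(int);print(u,h[u[1],u[0]])
ref=cv2.cvtColor(im,cv2.COLOR_BGR2LAB).astype(int);dd=np.abs(ref-np.median(ref[u[1]-8:u[1]+9,u[0]-8:u[0]+9].reshape(-1,3),0)).max(2)
for k in (10,15,20):
  m=(dd<k).astype(np.uint8)*255;m=cv2.morphologyEx(m,cv2.MORPH_OPEN,np.ones((5,5)));n,l=cv2.connectedComponents(m)
  rect('w13.png',((l==l[u[1],u[0]])*255).astype(np.uint8),.038,(0,0,560,420))
E
```

```text
[ 0.49089004 -0.38910901  0.02092053]
expected corners [[327.0, 126.0], [389.0, 153.0], [321.0, 290.0], [265.0, 269.0]]
[324 214] [ 20  99 119]
[ 523.9 -372.5] L,W 79.4 41.1 yaw 20.0
[ 528.8 -377.7] L,W 75.5 46.4 yaw 47.3
[ 541.5 -347.9] L,W 127.6 57.4 yaw 62.6
```

>>> jog_arm(deltas=[0, 0, 0, 0, 0, -10, 1, 0, 0, 0, 0, 0, -20, 1, 0, 0, 0, 0, 0, -26, 1, 0, 0, 0, 0, 0, -32, 1, 0, 0, 0, 0, 0, -32, 1])

```text
clock: 27.35
position: [0.4902, -0.3883, -0.0127]
ee_rot: [-0.001, 0.806, 0.592, -0.0]
contact_force: [-0.2, -0.4, -0.7]
width: 0.0853
gripper_force: 0.0
```

>>> jog_arm(deltas=[0, 0, 0, 0, 0, -4, 1, 0, 0, 0, 0, 0, -7, 1, 0, 0, 0, 0, 0, -7, 0.9, 0, 0, 0, 0, 0, -7, 0.8, 0, 0, 0, 0, 0, -7, 0.7, 0, 0, 0, 0, 0, -7, 0.6, 0, 0, 0, 0, 0, -7, 0.5, 0, 0, 0, 0, 0, -7, 0.4, 0, 0, 0, 0, 0, -7, 0.3, 0, 0, 0, 0, 0, -7, 0.2, 0, 0, 0, 0, 0, -7, 0, 0, 0, 0, 0, 0, -7, 0, 0, 0, 0, 0, 0, -7, 0, 0, 0, 0, 0, 0, -7, 0], grip_force=30)

```text
clock: 28.75
position: [0.4912, -0.3899, -0.0171]
ee_rot: [0.001, 0.806, 0.592, -0.0]
contact_force: [-0.5, -0.1, 5.5]
width: 0.0373
gripper_force: 27.2
```

>>> jog_arm(deltas=[0, 0, 0, 0, 0, 0, 0, 0, 0, 0, 0, 0, 0, 0, 0, 0, 0, 0, 0, 0, 0, 0, 0, 0, 0, 0, 0, 0], grip_force=60)

```text
clock: 29.15
position: [0.4912, -0.3899, -0.0169]
ee_rot: [0.001, 0.806, 0.592, -0.0]
contact_force: [0.5, -1.8, 6.8]
width: 0.0359
gripper_force: 54.5
```

```bash
python3 - <<'E'
from h import *
s=manip.get_state();print(s['position'],s['width'])
im=snap('wrist','w14.png')
g=cv2.cvtColor(im,cv2.COLOR_BGR2GRAY)
for r in range(110,300,12): print(r,' '.join('%3d'%v for v in g[r,200:390:6]))
E
```

```text
[ 0.49120606 -0.3899088  -0.01687251] 0.035872122295149876
110  94  98  97  99 100  97 102 101 104 106 105 103 106 104 104  97  97  72  91  91  99 103 105 106 112 110 109 187 189 189 183 183
122  98  98 102 101 104 105 101 105 107 105 108 106 102  96  99 105  79 100 104 105 108 107 108 105  99 107 105 185 184 184 184 187
134 102  99  99  93  93  96  98 100 101 103  97 100 102 101  99  78  98 107 108 111 108 109 111 112 107 109 106 103 103 115 187 195
146  97  97  95  95  92  89  91  94  94  89  94  94  98 100  75  90 101 107 109 108 113 117 115 115 116 113 118 120 119 121 173 199
158  99  91  93  92  89  88  92  91  95  96  97  97  98  81  94  99 106 107 115 120 119 118 116 118 118 116 118 121 122 179 195 199
170  97  91  90  89  86  87  91  96  96  99  99  98  97  91 106 110 109 117 117 120 119 118 118 119 115 114 116 118 111 197 199 199
182  95  89  87  90  88  87  92  93  93  95  96  99  82 101 110 110 110 120 118 118 120 119 119 117 120 116 116 107 194 202 200 204
194  92  91  91  93  96  96  97  98  98  99  96  77 100 107 107 109 114 115 116 118 118 121 119 120 119 117 113 107 1
[... 370 characters left out ...]
 113 110 116 121 118 115 117 120 118 115
242 105 102 103 103  97  98  98 100  79 107 111 113 114 114 119 117 121 120 118 119 117 121 114 113 115 113 117 118 117 119 119 121
254 183 183 181 103  86  86  36  78  98 112 108 109 115 117 116 116 117 116 119 119 118 114  91 182 189 146 184 126 189 188 187 187
266 186  40  43  87  88  37  43  99 106 111 112 111 111 112 115 115 117 115 114 111 113  81  84  58  43 131 181 178 178 177 177 178
278  42  40  89  86  46  38  98 109 108 113 108 106 108 114 116 117 113 112 114 109  44  42  84  86  47  41 133 184 180 180 178 183
290  41  40  39 122  47  39 104 113 113 111 105 106 107 106 112 113 110 110 109 110  37  38 122  38  43  39  39  37  42 189 188 187
```

>>> jog_arm(deltas=[0, 0, 0, 0, 0, 2, 0, 0, 0, 0, -8, 2.5, 2, 0, 0, 0, 0, -18, 5.5, 2, 0, 0, 0, 0, -28, 8.5, 2, 0, 0, 0, 0, -38, 12, 2, 0, 0, 0, 0, -48, 15, 2, 0, 0, 0, 0, -58, 18, 2, 0, 0, 0, 0, -66, 21, 2, 0, 0, 0, 0, -70, 22, 2, 0, 0, 0, 0, -70, 22, 2, 0])

```text
clock: 30.2
position: [0.4203, -0.3668, -0.0162]
ee_rot: [-0.0, 0.806, 0.591, 0.0]
contact_force: [0.0, -0.6, -1.0]
width: 0.0362
gripper_force: 55.2
```

>>> jog_arm(deltas=[0, 0, 0, 0, 0, 0, 0.8, 0, 0, 0, 0, 0, 0, 0.8, 0, 0, 0, 0, 0, 0, 0.8, 0, 0, 0, 0, 0, 0, 0.8, 0, 0, 0, 0, 0, 40, 0.8, 0, 0, 0, 0, 0, 85, 0.8, 0, 0, 0, 0, 0, 130, 0.8, 0, 0, 0, 0, 0, 170, 0.8, 0, 0, 0, 0, 0, 180, 0.8, 0, 0, 0, 0, 0, 180, 0.8, 0, 0, 0, 0, 0, 180, 0.8])

```text
clock: 31.3
position: [0.4202, -0.3662, 0.1624]
ee_rot: [-0.001, 0.806, 0.592, -0.0]
contact_force: [0.3, 1.3, -1.1]
width: 0.0684
gripper_force: 0.0
```

```bash
python3 - <<'E'
from h import *
s=manip.get_state();print(s['position'],s['width'])
im=snap('wrist','w15.png')
g=cv2.cvtColor(im,cv2.COLOR_BGR2HSV)[:,:,1]
for r in range(100,290,10): print(r,' '.join('%3d'%v for v in g[r,200:400:6]))
E
```

```text
[ 0.42020149 -0.36622715  0.16242095] 0.06837747180918165
100 138 136 137 137 131 136 133 132 131 135 135 132 130 136 125 137 134 133 136 137 135 139 138 138 135  98 141 139 139 134 134 135 135 137
110 135 136 131 137 139 137 132 135 127 136 142 126 141 138 137 140 140 134 140 141 139 139 140 141 136 139  88 142 139 139 136 136 140 136
120 139 139 143 138 132 130 140 133 136 129 138 129 138 143 109 113 107 134 138 133 137 143 136 127 129 138 136  94 138 139 136 135 136 139
130 139 138 137 132 132 135 136 132 141 144 137 140 134 129 120 117 114 107 108 104 130 141 135 138 133 137 136 139  98 136 138 138 134 136
140 137 134 129 142 143 133 132 135 132 135 137 132 131 107 111 104 106 108 110 115 131 137 140 130 137 141 136 136 138 111 137 138 135 133
150 137 137 137 138 139 142 135 135 139 134 136 135 139 118 109 109 101 104 101 137 135 136 138 138 138 141 139 142 139 138 120 142 136 133
160 135 139 141 136 139 136 139 139 137 141 138 138 112 115 105 105 104 108 139 138 137 137 135 139 139 141 139 138 140 135 137 131 136 133
170 140 139 139 137 140 139 135 136 136 135 133 116 107 104  9
[... 917 characters left out ...]

240  51  66 138 135 135 137 137 134 134 132 136 137 136 137 140 137 137 136 137 133 136 134 136 136 135 135 132 133 134 136 133 134 132 133
250  39  98 126 132 144 146 144 148 142 148 148 151 143 148 140 142 139 140 137 141 133 134 135 129 133 135 133 132 134 133 134 130 130 133
260 111 147 141 139 150 141 139 139 155 145 149 145 155 146 147 161 154 154 143 146 145 145 166 157 146 147 123  57  59 130 149 133 134 132
270 111 148 132 154 148 142 150 146 144 154 143 147 143 150 155 139 139 154 161 165 149 145 157 148 135 152 176 130  69  53  57 125 142 135
280 107 141 134 162 137 145 150 164 156 140 143 153 155 154 144 161 152 149 158 162 148 139 172 148 143 152 121  87  99  57  41  48  90 129
```

```bash
cat >> h.py <<'E'
def white(fn,c,z=.038,th=123):
    s=cv2.GaussianBlur(cv2.cvtColor(cv2.imread('pics/'+fn),cv2.COLOR_BGR2HSV)[:,:,1],(5,5),0)
    m=cv2.morphologyEx((s<th).astype(np.uint8)*255,cv2.MORPH_OPEN,np.ones((7,7)));n,l=cv2.connectedComponents(m)
    m=((l==l[c[1],c[0]])*255).astype(np.uint8);print(cv2.boundingRect(m));rect(fn,m,z,(0,0,560,420));return m
E
python3 - <<'E'
from h import *
for th in (119,123,126): m=white('w15.png',(293,165),.038,th)
v=cv2.cvtColor(cv2.imread('pics/w15.png'),cv2.COLOR_BGR2GRAY)
for r in range(115,215,8): print(r,' '.join('%3d'%x for x in v[r,240:330:4]))
E
```

```text
(261, 118, 56, 86)
[ 440.8 -338.5] L,W 76.9 31.9 yaw 52.7
(260, 117, 58, 88)
[ 440.8 -338.4] L,W 77.6 32.6 yaw 53.1
(260, 117, 58, 88)
[ 440.6 -338.3] L,W 78.2 33.4 yaw 53.1
115  97  96  92  92  88  96  93  95  96  94  96  93  87  87  92  90  85  89  89  90 112 142 147
123  91  87  93  94  96  95  92  94  95  92  86  90  98  97  99  95  91  88  92  88  93  97  95
131  87  86  90  91  89  90  94  90  88  91  78  96 103 107 106 107 104 111 109 104  92  87  89
139  84  84  86  82  84  88  90  92  90  85  93 100 106 108 105 110 106 108 109  92  91  86  86
147  95 106 144 125 140  91  94  94  93  94 101 104 111 111 112 109 108 109  91  93  83 111 147
155 127 168 167 167 167 162 162 148  83 101 104 108 112 107 111 113 112 114 115 144 143 146 151
163 174 178 178 178 177 178 175  98 105 103 108 111 111 109 128 192 169 154 155 159 156 161 158
171 179 178 182 182 183 184 110 163 189 193 195 196 200 196 201 191 158 157 157 158 159 162 161
179 173 175 183 184 184 165 125 185 182 189 197 200 194 194 196 156 170 169 168 164 162 157 157
187 171 177 183 186 185 166 181 187 186 184 191 195 189 190 152 178 178 176 175 171 170 166 168
195 176 184 188 186 187 133 188 189 178 178 184 185 181 166 180 178 179 175 175 174 168 174 174
203 180 185 189 187 184 184 185 184 184 181 149 162 177 173 181 176 171 168 170 172 175 179 183
211 162 184 186 186 186 187 186 185 183 183 180 175 171 179 178 176 172 166 162 164 171 179 183
```

>>> jog_arm(deltas=[0, 0, -8, 10, 15, 0, 0.7, 0, 0, -16, 20, 29, 0, 0.7, 0, 0, -19.6, 20, 29, 0, 0.7, 0, 0, -19.6, 20, 29, 0, 0.7, 0, 0, -19.6, 20, 29, -40, 0.7, 0, 0, -19.6, 20, 29, -80, 0.7, 0, 0, -19.6, 20, 29, -115, 0.7, 0, 0, -19.6, 20, 29, -145, 0.7, 0, 0, -19.6, 20, 29, -165, 0.7, 0, 0, -19.6, 20, 29, -175, 0.7, 0, 0, -19.6, 20, 29, -182, 0.7, 0, 0, -19.6, 20, 29, -182, 0.7, 0, 0, -19.6, 20, 29, -182, 0, 0, 0, -19.6, 20, 29, -182, 0, 0, 0, -19.6, 20, 29, -182, 0, 0, 0, -19.6, 20, 29, -182, 0, 0, 0, -19.6, 20, 29, -182, 0, 0, 0, -19.6, 20, 29, -182, 0, 0, 0, -19.6, 20, 29, -182, 0], grip_force=60)

```text
clock: 33.25
position: [0.4416, -0.3387, -0.017]
ee_rot: [0.001, 0.895, 0.446, 0.0]
contact_force: [-0.3, 0.2, 6.3]
width: 0.0315
gripper_force: 60.3
```

>>> jog_arm(deltas=[0, 0, 0, 0, 0, 10, 0, 0, 0, 0, 0, 0, 40, 0, 0, 0, 0, 0, 0, 80, 0, 0, 0, 0, 0, 0, 125, 0, 0, 0, 0, 0, 0, 170, 0, 0, 0, 0, 0, 0, 215, 0, 0, 0, 0, 0, 0, 260, 0, 0, 0, -1, 1, 25, 295, 0, 0, 0, -3, 4, 70, 300, 0, 0, 0, -5, 7, 115, 300, 0, 0, 0, -7, 10, 160, 300, 0, 0, 0, -9, 13, 205, 300, 0, 0, 0, -11, 16, 250, 300, 0, 0, 0, -13, 20, 295, 300, 0, 0, 0, -15, 23, 340, 300, 0, 0, 0, -17, 26, 385, 300, 0, 0, 0, -19, 30, 430, 300, 0, 0, 0, -21, 34, 475, 300, 0, 0, 0, -23, 37, 520, 300, 0, 0, 0, -25.4, 40, 565, 300, 0])

```text
clock: 35.25
position: [0.4801, 0.2287, 0.282]
ee_rot: [0.0, 0.971, 0.237, -0.0]
contact_force: [0.5, 0.4, -0.8]
width: 0.0317
gripper_force: 59.7
```

>>> jog_arm(deltas=[0, 0, 0, 3, 40, 0, 0, 0, 0, 0, 5, 75, 0, 0, 0, 0, 0, 5, 80, 0, 0, 0, 0, 0, 5, 80, -45, 0, 0, 0, 0, 5, 80, -90, 0, 0, 0, 0, 5, 80, -135, 0, 0, 0, 0, 5, 80, -180, 0, 0, 0, 0, 5, 80, -215, 0, 0, 0, 0, 5, 80, -240, 0, 0, 0, 0, 5, 80, -250, 0, 0, 0, 0, 5, 80, -250, 0, 0, 0, 0, 5, 80, -250, 0])

```text
clock: 36.45
position: [0.4869, 0.3072, 0.033]
ee_rot: [-0.0, 0.971, 0.238, 0.001]
contact_force: [-0.6, -0.7, 0.7]
width: 0.0317
gripper_force: 59.8
```

>>> jog_arm(deltas=[0, 0, 0, 0, 0, -15, 0, 0, 0, 0, 0, 0, -28, 0, 0, 0, 0, 0, 0, -36, 0, 0, 0, 0, 0, 0, -41, 0, 0, 0, 0, 0, 0, -45, 0, 0, 0, 0, 0, 0, -46.5, 0, 0, 0, 0, 0, 0, -46.5, 0, 0, 0, 0, 0, 0, -46.5, 0.47, 0, 0, 0, 0, 0, -46.5, 0.47, 0, 0, 0, 0, 0, -46.5, 0.47, 0, 0, 0, 0, 0, -46.5, 0.47, 0, 0, 0, 0, 0, -36, 0.47, 0, 0, 0, 0, 0, 0, 0.47, 0, 0, 0, 0, 0, 50, 0.6, 0, 0, 0, 0, 0, 100, 0.65, 0, 0, 0, 0, 0, 150, 0.65, 0, 0, 0, 0, 0, 200, 0.65, 0, 0, 0, 0, 0, 225, 0.65, 0, 0, 0, 0, 0, 225, 0.65])

```text
clock: 38.35
position: [0.4881, 0.3081, 0.2627]
ee_rot: [-0.001, 0.971, 0.238, 0.005]
contact_force: [-0.2, 0.1, 0.2]
width: 0.0557
gripper_force: 0.0
```

>>> jog_arm(deltas=[0, 0, 0, 20, -35, 0, 0.65, 0, 0, 0, 41, -71, 0, 0.65, 0, 0, 0, 41, -71, 0, 0.65, 0, 0, 0, 41, -71, 0, 0.65, 0, 0, 0, 41, -71, 0, 0.65])

```text
clock: 38.85
position: [0.526, 0.2364, 0.256]
ee_rot: [-0.0, 0.971, 0.238, -0.001]
contact_force: [-0.9, -0.3, -0.3]
width: 0.0557
gripper_force: 0.0
```

```bash
python3 - <<'E'
from h import *
s=manip.get_state();print(s['position'],s['width'])
im=snap('wrist','w16.png');h=cv2.cvtColor(im,cv2.COLOR_BGR2HSV)
H,S=h[:,:,0],h[:,:,1]
def obj(n,tray,o,ztop):
    K=np.ones((5,5)); tray=tray.astype(np.uint8)*255
    cs=[c for c in cv2.findContours(tray,0,1)[0] if cv2.contourArea(c)>60]; c=cv2.convexHull(np.vstack(cs))
    F=cv2.drawContours(np.zeros_like(tray),[c],-1,255,-1); print(n,'tray');rect('w16.png',F,.01,(0,0,560,420))
    m=cv2.morphologyEx(((o&(F>0))*255).astype(np.uint8),cv2.MORPH_OPEN,K); print(' obj',cv2.boundingRect(m)); rect('w16.png',m,ztop,(0,0,560,420))
R=np.zeros(H.shape,bool);R[90:250,150:420]=1
obj('y',R&(S>205)&(H>=20)&(H<=34),S<190,.041)
obj('g',R&(H>=58)&(H<=92)&(S>60),H<27,.028)
obj('b',R&(H>=100)&(H<=125)&(S>100),S<95,.035)
for p,z in [((256,261),.02),((282,85),.015)]: pass
E
```

```text
[0.5259876  0.23643124 0.25604761] 0.055749427881354105
y tray
[486.2 306.3] L,W 118.7 65.5 yaw 27.5
 obj (196, 149, 32, 65)
[488.6 304.9] L,W 78.8 37.1 yaw 27.1
g tray
[528.  235.5] L,W 119.0 64.2 yaw 29.6
 obj (259, 136, 36, 79)
[529.5 236.9] L,W 98.3 41.6 yaw 30.0
b tray
[576.9 166.1] L,W 119.4 64.5 yaw 26.9
 obj (326, 134, 36, 66)
[577.1 171.2] L,W 79.3 39.5 yaw 27.0
```

```bash
python3 -c "
from rig import manip
print(manip.sign_off())"
```

```text
the job is handed in; nothing more can be done
None
```

The job is handed in at about 39 s of the 112 s allowed: steel tube in the blue tray, wood in the green and plastic block in the yellow, each lying lengthwise and, by the last camera measurement, within a few millimetres of its tray's middle. I didn't re-measure the nuts and bolt at the end, but no force reading suggested the gripper had touched them.

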